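# Knock a cast blank out of the die and set it on the carving block

### The arm

A 7-joint arm with a two-finger parallel gripper is mounted at the origin on the work surface. World frame = base frame: x ahead of the robot, y to its left, z up, the work surface at z = 0. Lengths are in m, angles in rad, forces in N, time in s.
With the tool pointing down it reaches from about 0.4 to 0.875 m from the base axis. Payload 6.5 kg.
Tool frame: the origin (TCP) lies where the fingers leave the gripper's body, on its centre line; the fingertips stand 64 mm ahead of it and the grasp point (between the pads) lies 45 mm ahead of it (bot.tips_ahead is the distance from the TCP to the fingertips, in m); z points along the fingers, y is the line along which they close (so a half turn about z gives the same grasp; the last joint's range is limited). The gripper opens to 88 mm and grips with 3 to 60 N. Pads are 18 mm wide; open, the fingers measure 123 mm over their backs; the gripper's body (75 mm by 187 mm) begins 45 mm behind the grasp point.
Start: joints at [-1.355, 0.536, -0.004, 1.538, 0.003, 1.067, -0.071], TCP at [0.181, 0.624, 0.303] pointing down, gripper open.
Joint ranges: [-2.7, 2.7], [-0.37, 2.16], [-1.27, 1.26], [0.24, 2.4], [-1.31, 4.45], [0.19, 1.91], [-2.76, 2.76]. Speed limits (rad/s): [2.39, 2.39, 3.14, 3.14, 3.14, 3.14, 3.14].

### API

Orientations are given as [roll, pitch, yaw] about the fixed x, y, z axes, in that order (R = Rz(yaw) Ry(pitch) Rx(roll)).
In Python, from bench import bot gives the robot as it stands.
- The arm moves only by the shell command python3 -m jog 'ROWS' [FORCE]. ROWS is JSON, a list of rows, each an object with "linear": the shift along the tool's x, y, z as a fraction of full scale, a list of three; "angular": the turn, a rotation vector about the tool's x, y, z as a fraction of full scale, a list of three; "fingers": the opening, from 0 (shut) to 1 (fully open). In form: [{"linear": [tx, ty, tz], "angular": [rx, ry, rz], "fingers": fingers}, ...]. A call has exactly 8 rows; each row shifts and turns the commanded pose from where the row before left it, along the tool's axes as they then stand; what a row does not reach is not made up. Full scale, the value 1, is 0.2 m for a shift and pi/4 rad for a turn. A row lasts 1/8 s, in which the tool goes at most 62.5 mm and 10.7 degrees, less where a joint would pass 70% of its speed; a pose out of reach is approached as far as the arm can. A call with a number of a shift or a turn outside -1 to 1 is refused whole. A call with a gripper value outside its range is refused whole. The fingers move at their own pace and stop on an object; FORCE is the grip in N (left out, the last holds). Time passes only in rows, so rows that do not move let the fingers close, or fill a call up. It gives the time, the measured TCP pose, the force, the opening and the grip force at its end, in the units of the state.
- bot.observe(): the state, without advancing time (a new reading comes with each control period).
- bot.read_camera(name): name is "scene" or "top"; returns a dict with "pixels" (400x640x3 uint8, red, green, blue), "fx", "fy", "cx", "cy" (pixels), "view" (4x4, takes a point from world to camera coordinates). Camera axes: x right, y down, z forward; pixel columns grow to the right and rows downward; lengths in m; the calibration is good to about 2 mm. A picture is of the moment at which its call begins. There is no depth.
- bot.close_job(): hands the job in; it is judged then, once.
Trained networks look in a picture, given as the dict that the camera call returned (one of the last four; its "shot" number tells which), for a name from the list of things; names that differ only in an ending like _2 or _b are one class to them, and where a whole thing is asked for, a point or a joint stands for the part that bears it (a point fixed in the world has none). Each returns a list of dicts, best first, with "p" (0 to 1); they miss things now and then, are a little off and sometimes report something else, mostly with a low value. They report only what shows in the picture. A call takes as long as a camera call. They do not tell look-alikes from the thing itself.
- bot.search_frame(picture, label): "point" ([x, y, z] in m, in world coordinates, good to about 4 mm: the middle of the surface that is visible of it).
- bot.outline_of(picture, label): "region" (400x640 bool, what is visible of it).
The state is a dict: "time_s": time; "joints": joint angles; "qvel": joint speeds; "tau": joint torques, N m; "eef_pos": TCP position; "orientation": TCP orientation; "wrist_force": force on the tool from outside, world axes, zero at the start; "moment": the same for the moment, N m; "grip_width": opening from 0.0 (shut) to 1.0 (fully open); "grasp_force": force on a finger pad.
Only numpy, scipy, OpenCV 4.12 (cv2) and the standard library are available. Lean on these libraries where they do the work, as an engineer would, in place of code of your own. Each camera call takes 0.05 s, during which the arm holds its last target. There are 200 camera calls.

### The job

Press the die's red-gripped ejector lever fully down so that the metal blank rises out of its pocket, then take the blank out and set it down gently, flat and lengthwise in the middle of the wooden carving block. Finally lift the lever fully back up so that the die is ready for the next pour. Leave the bottle, the bust and the hammer where they are.

Things in the scene. Friction and masses are not known exactly. Their poses are not given: they have to be found in the camera images.
- die: dark iron hand casting die bolted to the bench: base plate 176 x 120 x 12 mm, block 150 (x) x 104 (y) mm with a flat top face 98 mm above the bench. Origin: centre of its underside, on the bench; z up. Pocket in the middle of the top face, 104 (x) x 48 (y) mm, 30 mm deep. The forked ejector lever stands out on its +y side
- lever_pivot (a point): middle of the lever's pivot pin on the die, 66 mm to +y of the die's origin and 40 mm above the bench; axes as the die's. The pin runs along the die's x axis. Seen from the pin, the lever's grip lies out to the die's +y and up, at 0.60 rad above level minus the lever angle
- lever (a joint): ejector lever angle (rad): 0 = fully up, pins down, as it starts; 0.50 = fully down on its stop. Pressing the grip down (about 10 N) makes it grow and raises four pins straight up 47 mm per rad, lifting the blank 23 mm at the stop. The pivot is stiff: the lever stays where it is left, with or without the blank. Lifting it back takes 5 to 8 N at the grip
- lever_grip (a point): centre of the lever's red round cross grip: diameter 18 mm, 82 mm long, along the die's x axis, held by its ends between two flat bars (clear on all sides between them). It is 155 mm from the pivot pin. In the die's frame it is at y = 194, z = 127.5 mm with the lever up and at y = 220, z = 55.5 mm fully down, on an arc about the pin
- blank_center (a point): centre (half-way up) of the grey cast zinc plaque blank, 100 (x) x 44 (y) x 28 (z) mm, about 0.7 kg. It starts in the die's pocket, along the die's x axis, with about 2 mm of play all round and its top 2 mm below the die's face, where it cannot be gripped; with the lever fully down its top stands 21 mm above the face
- block_top (a point): centre of the top face of the wooden carving block bound with sheet iron at its ends: 180 (x, its length) x 115 (y) mm, top 60 mm above the bench; fixed to the bench. Axes: x along its length, z up
- bottle: clear plastic water bottle with a blue cap, diameter 72 mm, 230 mm tall, standing; origin at the centre of its foot. Bystander
- bust: small grey cast metal bust, 86 mm across, 152 mm tall, standing; origin at the centre of its foot. Bystander
- hammer: hammer, 240 mm long, lying on the bench beyond the die; origin under its middle, handle towards its -x. Bystander
Not all that is in view belongs to the job. Leave any orange look-alike of the part that bears blank_center alone. What is shaped like the part that bears block_top but green is not meant.

How it is judged:
By the outcome, as a careful person would: the job done as asked, in the order asked, and still so for the second after the job is handed in, with the robot touching nothing.
It also fails if it takes over 66 s, if anything falls off the work surface, if the arm or the gripper's body presses on something with over 40 N, if the wrist force passes 120 N, or if a joint passes its speed limit or range.

## Working session

There is one attempt and no reset: what is moved stays moved. The work goes in short steps, Python scripts to look and compute and a shell command to move; the robot and the scene stay as the last step left them, time stands still between calls to the robot, and variables do not carry over. Pictures are saved under pics/ and viewed, at most 10 in all, crops included, and the job is handed in when it is done.

```bash
ls; mkdir -p pics; python3 - <<'E'
from bench import bot
import cv2,numpy as np
for n in("scene","top"):
    p=bot.read_camera(n); cv2.imwrite(f"pics/{n}0.png",p["pixels"][:,:,::-1])
    for l in("die","lever","lever_grip","lever_pivot","blank_center","block_top","bottle","bust","hammer"):
        try: print(n,l,[(np.round(d["point"],3).tolist(),round(d["p"],2)) for d in bot.search_frame(p,l)][:4])
        except Exception as e: print(l,e)
s=bot.observe();print(s["eef_pos"],s["orientation"],s["grip_width"],s["time_s"])
E
```

```text
pics
scene die [([0.587, -0.021, 0.08], 0.81)]
scene lever [([0.536, 0.179, 0.117], 0.92)]
scene lever_grip [([0.535, 0.176, 0.115], 0.6)]
scene lever_pivot [([0.584, -0.022, 0.082], 0.62), ([0.573, 0.004, 0.096], 0.59)]
scene blank_center [([0.577, 0.001, 0.096], 0.87), ([0.389, 0.047, 0.025], 0.68)]
scene block_top [([0.359, -0.158, 0.06], 0.8), ([0.518, -0.334, 0.057], 0.78), ([0.585, -0.02, 0.083], 0.62)]
scene bottle [([0.546, 0.453, 0.111], 0.84)]
scene bust [([0.596, -0.514, 0.087], 0.64)]
scene hammer [([0.76, -0.084, 0.024], 0.86)]
top die [([0.548, 0.035, 0.099], 0.73), ([0.754, -0.074, 0.026], 0.37)]
top lever [([0.535, 0.17, 0.114], 0.64)]
top lever_grip [([0.537, 0.169, 0.109], 0.65)]
top lever_pivot [([0.551, 0.04, 0.099], 0.6)]
top blank_center [([0.57, 0.006, 0.096], 0.91), ([0.384, 0.059, 0.027], 0.89)]
top block_top [([0.328, -0.137, 0.06], 0.94), ([0.497, -0.317, 0.064], 0.68)]
top bottle [([0.528, 0.466, 0.147], 0.62)]
top bust [([0.566, -0.492, 0.088], 0.67)]
top hammer [([0.748, -0.075, 0.028], 0.74)]
[0.18077229 0.62434056 0.30270036] [-3.14153667e+00  4.62510966e-05  2.85979943e+00] 0.9980540110371494 1.0
```

View pics/scene0.png

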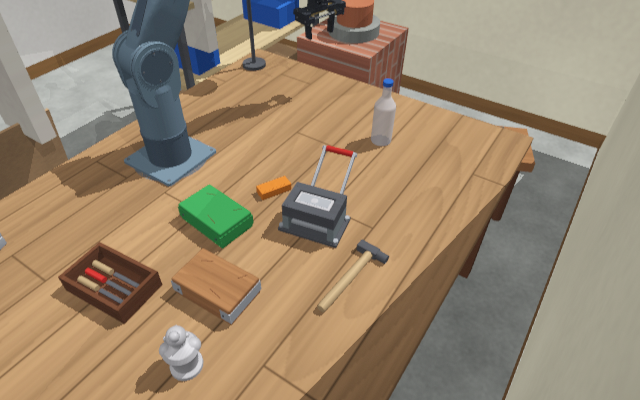

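View pics/top0.png

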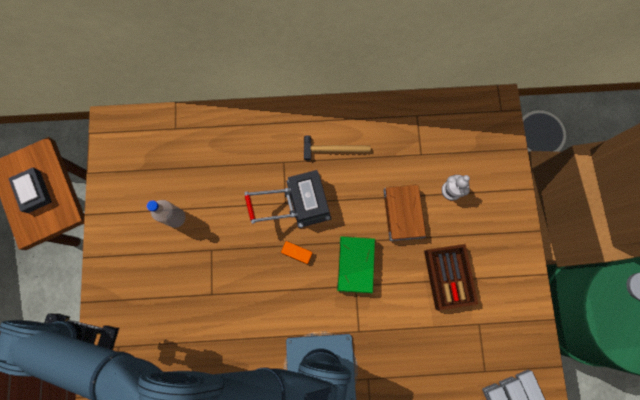

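Candidates (scene px): the blank could be the grey plate (315,201) in the die or the orange look-alike (273,188). The block could be the wooden one (216,285) or the green one (215,214). I choose the grey plate and the wooden block. Next I'll measure both and check them in one close crop.

```bash
cat > h.py <<'E'
import numpy as np,cv2
from bench import bot
from scipy.optimize import minimize
def proj(p,P):
    c=(p["view"]@np.c_[P,np.ones(len(P))].T)[:3]
    return np.c_[p["fx"]*c[0]/c[2]+p["cx"],p["fy"]*c[1]/c[2]+p["cy"]]
def ray(p,uv,z):
    V=p["view"];R=V[:3,:3];o=-R.T@V[:3,3]
    d=R.T@np.array([(uv[0]-p["cx"])/p["fx"],(uv[1]-p["cy"])/p["fy"],1])
    return o+d*(z-o[2])/d[2]
def box(x,y,yaw,L,W,z0,z1):
    c,s=np.cos(yaw),np.sin(yaw)
    return np.array([[x+c*a-s*b,y+s*a+c*b,z] for a in(-L/2,L/2) for b in(-W/2,W/2) for z in(z0,z1)])
def sil(p,boxes):
    m=np.zeros((1600,2560),np.uint8)
    for B in boxes:
        cv2.fillConvexPoly(m,cv2.convexHull((proj(p,B)*4+1.5).round().astype(np.int32)),1)
    return m
def fit(pics,masks,model,x0):
    big=[cv2.resize(m.astype(np.uint8),(2560,1600),interpolation=cv2.INTER_NEAREST) for m in masks]
    def cost(v):
        return sum(1-(s&b).sum()/max(1,(s|b).sum()) for s,b in((sil(p,model(*v)),b) for p,b in zip(pics,big)))
    best=None
    for dy in(-.3,0,.3):
        st=np.array(x0)+[0,0,dy]
        r=minimize(cost,st,method="Nelder-Mead",options=dict(initial_simplex=[st,st+[.02,0,0],st+[0,.02,0],st+[0,0,.15]],maxiter=90))
        if best is None or r.fun<best.fun:best=r
    return best.x,best.fun
def near(p,label,xy):
    L=bot.outline_of(p,label)
    def d(e):
        v,u=np.nonzero(e["region"]);return np.hypot(*(np.array([u.mean(),v.mean()])-proj(p,np.array([xy]))[0]))
    e=min(L,key=d);return e["region"]
def say():
    s=bot.observe();print({k:np.round(s[k],3).tolist() for k in("time_s","eef_pos","orientation","joints","wrist_force","grip_width","grasp_force")})
E
python3 - <<'E'
from h import *
pics=[bot.read_camera(n) for n in("scene","top")]
bm=[near(p,"block_top",[.51,-.325,.05]) for p in pics]
tm=lambda x,y,a:[box(x,y,a,.18,.115,0,.06)]
print("block",fit(pics,bm,tm,[.51,-.325,1.7]),[m.sum() for m in bm])
km=[near(p,"blank_center",[.573,.004,.096]) for p in pics]
print("blank",fit(pics,km,lambda x,y,a:[box(x,y,a,.1,.044,.0955,.096)],[.573,.004,.3]),[m.sum() for m in km])
dm=[near(p,"die",[.573,.004,.06]) for p in pics]
print("die",fit(pics,dm,lambda x,y,a:[box(x,y,a,.15,.104,0,.098),box(x,y,a,.176,.12,0,.012)],[.573,.004,.3]),[m.sum() for m in dm])
for p in pics:
    r=p["pixels"].astype(int);m=(r[...,0]>130)&(r[...,1]<60)&(r[...,2]<60)
    v,u=np.nonzero(m);g=proj(p,np.array([[.536,.172,.125]]))[0];k=np.hypot(u-g[0],v-g[1])<30
    print("grip",ray(p,(u[k].mean(),v[k].mean()),.1275),k.sum())
    pt=np.c_[u[k],v[k]]; q=cv2.minAreaRect(pt.astype(np.float32));print(q)
c=pics[0]["pixels"][130:330,160:370,::-1]
cv2.imwrite("pics/crop.png",cv2.resize(c,None,fx=2.8,fy=2.8,interpolation=cv2.INTER_CUBIC))
E
```

```text
block (array([ 0.50241317, -0.32210673,  3.16606816]), np.float64(1.0299101451978983)) [np.int64(2821), np.int64(1970)]
blank (array([0.57212555, 0.00567617, 0.19800165]), np.float64(0.290595378573523)) [np.int64(363), np.int64(401)]
die (array([0.57272316, 0.00763635, 0.20616404]), np.float64(0.665217948631973)) [np.int64(3476), np.int64(1744)]
grip [0.53171395 0.19856345 0.1275    ] 101
((338.79412841796875, 150.3235321044922), (25.951313018798828, 3.6380341053009033), 14.03624439239502)
grip [0.5334309  0.19851263 0.1275    ] 114
((249.15472412109375, 206.95700073242188), (24.195009231567383, 5.031704902648926), 74.47589111328125)
```

View pics/crop.png

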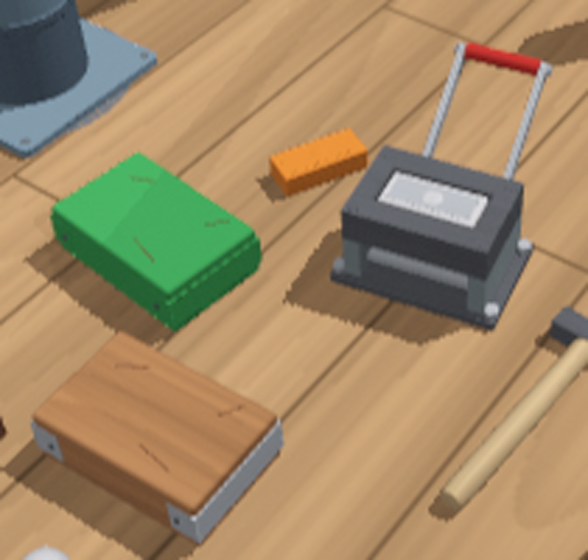

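The crop confirms the choice: the grey plate lies in the die at crop (433,200), the wooden block with iron ends is at (160,430), and the orange (320,160) and green (155,240) look-alikes are separate. The grip vector is 0.1965 m long (0.194 expected), with yaw 0.20. The block fit started from the wrong yaw, so I'll refit it.

```bash
python3 - <<'E'
from h import *
pics=[bot.read_camera(n) for n in("scene","top")]
tm=lambda x,y,a:[box(x,y,a,.18,.115,0,.06)]
bm=[near(p,"block_top",[.51,-.325,.05]) for p in pics]
print("block",fit(pics,bm,tm,[.51,-.325,0.]))
for i in(0,1): print(fit(pics[i:i+1],bm[i:i+1],tm,[.51,-.325,0.]), [a.mean() for a in np.nonzero(bm[i])])
o=pics[1]["pixels"][170:260,230:440,::-1].copy()
for B in box(.572,.0065,.202,.15,.104,.098,.098),box(.572,.0065,.202,.1,.044,.096,.096):
    pass
say()
E
```

```text
block (array([ 0.50218683, -0.3217103 ,  0.04279264]), np.float64(0.0957972470888585))
(array([ 0.50115385, -0.31953546,  0.03718022]), np.float64(0.05717485396047095)) [np.float64(285.6850856996674), np.float64(216.17856229214632)]
(array([ 0.50202529, -0.32260047,  0.04211853]), np.float64(0.03712057137487079)) [np.float64(212.17735263702173), np.float64(404.21251292657706)]
{'time_s': 1.6, 'eef_pos': [0.181, 0.624, 0.303], 'orientation': [3.142, 0.0, 2.86], 'joints': [-1.355, 0.536, -0.004, 1.538, 0.003, 1.067, -0.071], 'wrist_force': [0.37, 0.402, 0.295], 'grip_width': 1.0, 'grasp_force': 0.0}
```

Die: (0.572, 0.0065), yaw 0.202. Block: (0.502, −0.3215), yaw 0.042, 60 mm high. All of it is within reach. I'll go above the lever grip, closing along the die's y, with tool yaw 3.344.

```bash
cat >> h.py <<'E'
DIE=np.array([.572,.0065]);DY=.202;BLK=np.array([.502,-.3215]);BY=.042
def dw(x,y):
    c,s=np.cos(DY),np.sin(DY);return DIE+[c*x-s*y,s*x+c*y]
def go(x,y,z,yaw):
    "total fractions in tool frame (measured pose) to reach TCP x,y,z,yaw(pointing down)"
    from scipy.spatial.transform import Rotation as R
    s=bot.observe();A=R.from_euler("xyz",s["orientation"]);B=R.from_euler("xyz",[np.pi,0,yaw])
    d=np.array([x,y,z])-s["eef_pos"]
    print("lin",np.round(A.inv().apply(d)/.2,3),"after turn",np.round(B.inv().apply(d)/.2,3),"ang",np.round((A.inv()*B).as_rotvec()/(np.pi/4),3))
E
python3 -m jog '[{"linear":[0,0,0],"angular":[0,0,-0.205],"fingers":1},{"linear":[0,0,0],"angular":[0,0,-0.205],"fingers":1},{"linear":[0,0,0],"angular":[0,0,-0.206],"fingers":1},{"linear":[-0.1,-0.188,0],"angular":[0,0,0],"fingers":1},{"linear":[-0.1,-0.188,0],"angular":[0,0,0],"fingers":1},{"linear":[-0.1,-0.188,0],"angular":[0,0,0],"fingers":1},{"linear":[-0.1,-0.188,0],"angular":[0,0,0],"fingers":1},{"linear":[-0.1,-0.188,0],"angular":[0,0,0],"fingers":1}]' 20
python3 -m jog '[{"linear":[-0.1,-0.188,0],"angular":[0,0,0],"fingers":1},{"linear":[-0.1,-0.188,0],"angular":[0,0,0],"fingers":1},{"linear":[-0.1,-0.188,0],"angular":[0,0,0],"fingers":1},{"linear":[-0.1,-0.188,0],"angular":[0,0,0],"fingers":1},{"linear":[-0.1,-0.188,0],"angular":[0,0,0],"fingers":1},{"linear":[-0.1,-0.188,0],"angular":[0,0,0],"fingers":1},{"linear":[-0.1,-0.188,0],"angular":[0,0,0],"fingers":1},{"linear":[-0.1,-0.188,0],"angular":[0,0,0],"fingers":1}]'
python3 -c "
from h import *
say();g=dw(0,.194);print(g);go(*g,.1725,DY+np.pi)"
```

```text
time_s: 2.6
eef_pos: [0.3173, 0.4591, 0.3029]
orientation: [3.141, 0.0, -2.94]
wrist_force: [0.2, -0.4, -0.1]
grip_width: 0.998
grasp_force: 0.0
time_s: 3.6
eef_pos: [0.5344, 0.1966, 0.3029]
orientation: [3.141, 0.0, -2.939]
wrist_force: [1.5, -0.1, 0.5]
grip_width: 0.999
grasp_force: 0.0
{'time_s': 3.6, 'eef_pos': [0.534, 0.197, 0.303], 'orientation': [3.141, 0.0, -2.939], 'joints': [-0.47, 0.398, 0.05, 1.76, -0.023, 0.984, 1.362], 'wrist_force': [1.488, -0.118, 0.498], 'grip_width': 0.999, 'grasp_force': 0.0}
[0.53307796 0.19655545]
lin [0.007 0.001 0.652] after turn [0.007 0.001 0.652] ang [0.    0.001 0.   ]
```

```bash
python3 -m jog '[{"linear":[0,0,0.163],"angular":[0,0,0],"fingers":1},{"linear":[0,0,0.163],"angular":[0,0,0],"fingers":1},{"linear":[0,0,0.163],"angular":[0,0,0],"fingers":1},{"linear":[0,0,0.163],"angular":[0,0,0],"fingers":1},{"linear":[0,0,0],"angular":[0,0,0],"fingers":0},{"linear":[0,0,0],"angular":[0,0,0],"fingers":0},{"linear":[0,0,0],"angular":[0,0,0],"fingers":0},{"linear":[0,0,0],"angular":[0,0,0],"fingers":0}]' 40
python3 -c "
from h import *
p=bot.read_camera('scene');cv2.imwrite('pics/a.png',cv2.resize(p['pixels'][110:270,240:420,::-1],None,fx=3,fy=3))"
```

```text
time_s: 4.6
eef_pos: [0.5341, 0.1979, 0.1734]
orientation: [3.141, 0.002, -2.94]
wrist_force: [-0.0, 0.4, -0.4]
grip_width: 0.571
grasp_force: 0.0
```

View pics/a.png

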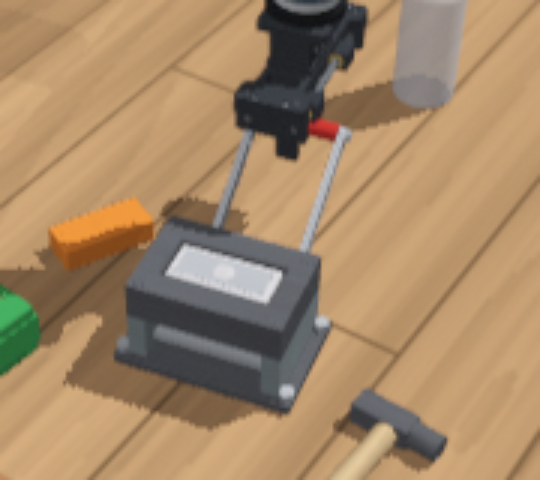

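The fingers straddle the red grip at about (300,125) in the crop, and they're still closing.

```bash
python3 -m jog '[{"linear":[0,0,0],"angular":[0,0,0],"fingers":0},{"linear":[0,0,0],"angular":[0,0,0],"fingers":0},{"linear":[0,0,0],"angular":[0,0,0],"fingers":0},{"linear":[0,0,0],"angular":[0,0,0],"fingers":0},{"linear":[0,0,0],"angular":[0,0,0],"fingers":0},{"linear":[0,0,0],"angular":[0,0,0],"fingers":0},{"linear":[0,0,0],"angular":[0,0,0],"fingers":0},{"linear":[0,0,0],"angular":[0,0,0],"fingers":0}]' 40
python3 -c "
import numpy as np
a=.6-np.linspace(0,.53,9);y=.155*np.cos(a);z=.155*np.sin(a)
print(np.round(-np.diff(y)/.2,3)*-1,np.round(-np.diff(z)/.2,3))
from h import *
say()"
```

```text
time_s: 5.65
eef_pos: [0.5333, 0.1988, 0.1724]
orientation: [3.14, 0.0, -2.939]
wrist_force: [-1.7, 4.8, 0.7]
grip_width: 0.185
grasp_force: 39.4
[0.028 0.025 0.022 0.018 0.015 0.012 0.009 0.005] [0.043 0.045 0.047 0.048 0.049 0.05  0.051 0.051]
{'time_s': 5.65, 'eef_pos': [0.533, 0.199, 0.172], 'orientation': [3.14, 0.0, -2.939], 'joints': [-0.463, 0.573, 0.037, 1.851, -0.032, 0.717, 1.366], 'wrist_force': [-1.656, 4.767, 0.731], 'grip_width': 0.185, 'grasp_force': 39.353}
```

```bash
python3 -m jog '[{"linear":[0,0.028,0.043],"angular":[0,0,0],"fingers":0},{"linear":[0,0.025,0.045],"angular":[0,0,0],"fingers":0},{"linear":[0,0.022,0.047],"angular":[0,0,0],"fingers":0},{"linear":[0,0.018,0.048],"angular":[0,0,0],"fingers":0},{"linear":[0,0.015,0.049],"angular":[0,0,0],"fingers":0},{"linear":[0,0.012,0.05],"angular":[0,0,0],"fingers":0},{"linear":[0,0.009,0.051],"angular":[0,0,0],"fingers":0},{"linear":[0,0,0],"angular":[0,0,0],"fingers":0}]'
python3 -c "
from h import *
g=dw(0,.220);print(g,.1005);go(*g,.1005,DY+np.pi)"
```

```text
time_s: 6.65
eef_pos: [0.5283, 0.2235, 0.1054]
orientation: [3.141, 0.0, -2.939]
wrist_force: [-1.3, 4.7, -1.6]
grip_width: 0.175
grasp_force: 39.6
[0.52786161 0.2220268 ] 0.1005
lin [ 0.004 -0.007  0.025] after turn [ 0.004 -0.007  0.025] ang [0.    0.    0.001]
```

```bash
python3 -m jog '[{"linear":[0,0.002,0.015],"angular":[0,0,0],"fingers":0},{"linear":[0,0,0.015],"angular":[0,0,0],"fingers":0},{"linear":[0,0,0.01],"angular":[0,0,0],"fingers":0},{"linear":[0,0,0.005],"angular":[0,0,0],"fingers":0},{"linear":[0,0,0],"angular":[0,0,0],"fingers":0},{"linear":[0,0,0],"angular":[0,0,0],"fingers":0},{"linear":[0,0,0],"angular":[0,0,0],"fingers":0},{"linear":[0,0,0],"angular":[0,0,0],"fingers":0}]'
python3 -c "
from h import *
p=bot.read_camera('scene');cv2.imwrite('pics/b.png',cv2.resize(p['pixels'][110:270,240:420,::-1],None,fx=3,fy=3))"
```

```text
time_s: 7.65
eef_pos: [0.5281, 0.2244, 0.0975]
orientation: [3.14, 0.0, -2.939]
wrist_force: [-4.1, 4.9, 6.0]
grip_width: 0.174
grasp_force: 39.0
```

View pics/b.png

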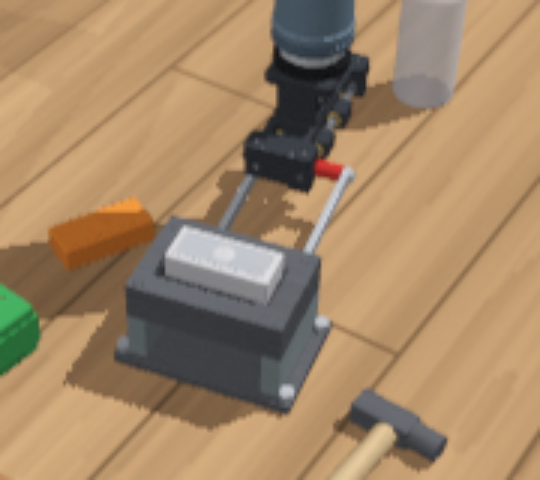

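The blank stands proud at crop (225,262). I'll press a little further to confirm the stop.

```bash
python3 -m jog '[{"linear":[0,0,0.01],"angular":[0,0,0],"fingers":0},{"linear":[0,0,0.01],"angular":[0,0,0],"fingers":0},{"linear":[0,0,0.01],"angular":[0,0,0],"fingers":0},{"linear":[0,0,0],"angular":[0,0,0],"fingers":0},{"linear":[0,0,0],"angular":[0,0,0],"fingers":0},{"linear":[0,0,0],"angular":[0,0,0],"fingers":0},{"linear":[0,0,0],"angular":[0,0,0],"fingers":0},{"linear":[0,0,0],"angular":[0,0,0],"fingers":0}]'
python3 -c "
from h import *
p=bot.read_camera('scene')
v,u=np.nonzero((lambda r:(r[...,0]>110)&(r[...,1]<60)&(r[...,2]<60))(p['pixels'].astype(int)))
e=dw(.036,.220);q=proj(p,np.array([[*e,.0555],[*dw(.036,.217),.063]]));print(q)
k=np.hypot(u-q[0,0],v-q[0,1])<15;print(u[k].max(),v[k].mean(),u[k].mean(),k.sum())"
```

```text
time_s: 8.7
eef_pos: [0.5289, 0.2247, 0.0942]
orientation: [3.14, 0.002, -2.939]
wrist_force: [-10.3, 1.1, 33.6]
grip_width: 0.165
grasp_force: 36.9
[[351.83457606 167.62333726]
 [351.66704186 166.29719983]]
353 166.53846153846155 348.4871794871795 39
```

Force of 34 N means it's on the stop. Release and rise.

```bash
python3 -m jog '[{"linear":[0,0,0],"angular":[0,0,0],"fingers":1},{"linear":[0,0,0],"angular":[0,0,0],"fingers":1},{"linear":[0,0,0],"angular":[0,0,0],"fingers":1},{"linear":[0,0,0],"angular":[0,0,0],"fingers":1},{"linear":[0,0,0],"angular":[0,0,0],"fingers":1},{"linear":[0,0,-0.15],"angular":[0,0,0],"fingers":1},{"linear":[0,0,-0.2],"angular":[0,0,0],"fingers":1},{"linear":[0,0,-0.25],"angular":[0,0,0],"fingers":1}]'
python3 -c "
from h import *
say();p=[bot.read_camera(n) for n in('scene','top')]
km=[near(q,'blank_center',[*DIE,.115]) for q in p]
print(fit(p,km,lambda x,y,a:[box(x,y,a,.1,.044,.098,.119)],[*DIE,DY]))
go(*DIE,.26,DY+np.pi)"
```

```text
time_s: 9.75
eef_pos: [0.5277, 0.223, 0.2112]
orientation: [-3.141, -0.002, -2.94]
wrist_force: [0.9, 0.4, 0.5]
grip_width: 1.0
grasp_force: 0.0
{'time_s': 9.75, 'eef_pos': [0.528, 0.223, 0.211], 'orientation': [-3.141, -0.002, -2.94], 'joints': [-0.511, 0.522, 0.043, 1.821, -0.03, 0.801, 1.32], 'wrist_force': [0.93, 0.433, 0.499], 'grip_width': 1.0, 'grasp_force': 0.0}
(array([0.57253075, 0.00502841, 0.2006041 ]), np.float64(0.19035776253999526))
lin [ 0.005 -1.106 -0.244] after turn [ 0.005 -1.106 -0.243] ang [0.001 0.002 0.   ]
```

```bash
python3 -m jog '[{"linear":[0,0,-0.122],"angular":[0,0,0],"fingers":1},{"linear":[0,0,-0.122],"angular":[0,0,0],"fingers":1},{"linear":[0,-0.184,0],"angular":[0,0,0],"fingers":1},{"linear":[0,-0.184,0],"angular":[0,0,0],"fingers":1},{"linear":[0,-0.185,0],"angular":[0,0,0],"fingers":1},{"linear":[0,-0.185,0],"angular":[0,0,0],"fingers":1},{"linear":[0,-0.185,0],"angular":[0,0,0],"fingers":1},{"linear":[0.005,-0.185,0],"angular":[0,0,0],"fingers":1}]'
python3 -c "
from h import *
say();go(.572,.006,.165,DY+np.pi)"
```

```text
time_s: 10.95
eef_pos: [0.5711, 0.0048, 0.2576]
orientation: [3.141, -0.003, -2.939]
wrist_force: [-0.2, 0.3, -0.7]
grip_width: 0.998
grasp_force: 0.0
{'time_s': 10.95, 'eef_pos': [0.571, 0.005, 0.258], 'orientation': [3.141, -0.003, -2.939], 'joints': [-0.163, 0.457, 0.099, 1.796, -0.056, 0.894, 1.734], 'wrist_force': [-0.171, 0.281, -0.657], 'grip_width': 0.998, 'grasp_force': 0.0}
lin [-0.007  0.005  0.463] after turn [-0.006  0.005  0.463] ang [ 0.    -0.004  0.   ]
```

```bash
python3 -m jog '[{"linear":[-0.007,0.005,0.12],"angular":[0,-0.004,0],"fingers":1},{"linear":[0,0,0.12],"angular":[0,0,0],"fingers":1},{"linear":[0,0,0.12],"angular":[0,0,0],"fingers":1},{"linear":[0,0,0.1],"angular":[0,0,0],"fingers":0.7},{"linear":[0,0,0],"angular":[0,0,0],"fingers":0.7},{"linear":[0,0,0],"angular":[0,0,0],"fingers":0.7},{"linear":[0,0,0],"angular":[0,0,0],"fingers":0.7},{"linear":[0,0,0],"angular":[0,0,0],"fingers":0.7}]' 40
python3 -c "
from h import *
say();go(.572,.006,.165,DY+np.pi)"
```

```text
time_s: 11.95
eef_pos: [0.5734, 0.0074, 0.1681]
orientation: [-3.142, 0.004, -2.939]
wrist_force: [-0.7, -0.1, 0.5]
grip_width: 0.697
grasp_force: 0.0
{'time_s': 11.95, 'eef_pos': [0.573, 0.007, 0.168], 'orientation': [-3.142, 0.004, -2.939], 'joints': [-0.154, 0.586, 0.083, 1.846, -0.071, 0.708, 1.742], 'wrist_force': [-0.676, -0.087, 0.51], 'grip_width': 0.697, 'grasp_force': 0.0}
lin [ 0.008 -0.006  0.015] after turn [ 0.008 -0.006  0.015] ang [-0.     0.005  0.   ]
```

```bash
python3 -m jog '[{"linear":[0.007,-0.005,0.014],"angular":[0,0.004,0],"fingers":0.65},{"linear":[0,0,0],"angular":[0,0,0],"fingers":0},{"linear":[0,0,0],"angular":[0,0,0],"fingers":0},{"linear":[0,0,0],"angular":[0,0,0],"fingers":0},{"linear":[0,0,0],"angular":[0,0,0],"fingers":0},{"linear":[0,0,0],"angular":[0,0,0],"fingers":0},{"linear":[0,0,0],"angular":[0,0,0],"fingers":0},{"linear":[0,0,0],"angular":[0,0,0],"fingers":0}]' 50
python3 -m jog '[{"linear":[0,0,0],"angular":[0,0,0],"fingers":0},{"linear":[0,0,0],"angular":[0,0,0],"fingers":0},{"linear":[0,0,-0.05],"angular":[0,0,0],"fingers":0},{"linear":[0,0,-0.05],"angular":[0,0,0],"fingers":0},{"linear":[0,0,-0.05],"angular":[0,0,0],"fingers":0},{"linear":[0,0,-0.1],"angular":[0,0,0],"fingers":0},{"linear":[0,0,-0.1],"angular":[0,0,0],"fingers":0},{"linear":[0,0,-0.05],"angular":[0,0,0],"fingers":0}]'
python3 -c "
from h import *
go(*BLK,.245,BY+np.pi)
p=bot.read_camera('scene');cv2.imwrite('pics/c.png',cv2.resize(p['pixels'][110:270,240:420,::-1],None,fx=3,fy=3))"
```

```text
time_s: 12.95
eef_pos: [0.5718, 0.0066, 0.1646]
orientation: [3.141, -0.0, -2.939]
wrist_force: [-2.3, 5.2, -0.4]
grip_width: 0.495
grasp_force: 50.0
time_s: 13.95
eef_pos: [0.5726, 0.0055, 0.2463]
orientation: [-3.141, 0.002, -2.94]
wrist_force: [0.2, -0.2, -6.3]
grip_width: 0.495
grasp_force: 50.0
lin [ 0.673 -1.531  0.007] after turn [ 0.421 -1.619  0.007] ang [-0.001  0.003  0.203]
```

View pics/c.png

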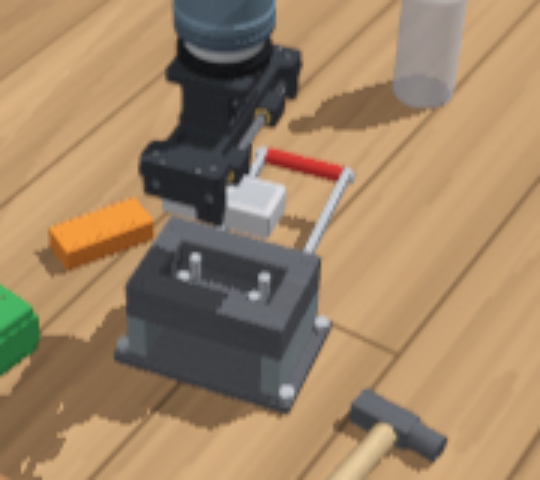

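The blank is held level (crop (255,205), 6.3 N) and the pins are up. Carry it to the block.

```bash
python3 -m jog '[{"linear":[0,0,0],"angular":[0,0,0.203],"fingers":0},{"linear":[0.02,-0.08,0],"angular":[0,0,0],"fingers":0},{"linear":[0.038,-0.146,0],"angular":[0,0,0],"fingers":0},{"linear":[0.038,-0.146,0],"angular":[0,0,0],"fingers":0},{"linear":[0.038,-0.146,0],"angular":[0,0,0],"fingers":0},{"linear":[0.038,-0.146,0],"angular":[0,0,0],"fingers":0},{"linear":[0.038,-0.146,0],"angular":[0,0,0],"fingers":0},{"linear":[0.038,-0.146,0],"angular":[0,0,0],"fingers":0}]'
python3 -m jog '[{"linear":[0.038,-0.146,0],"angular":[0,0,0],"fingers":0},{"linear":[0.038,-0.146,0],"angular":[0,0,0],"fingers":0},{"linear":[0.038,-0.146,0],"angular":[0,0,0],"fingers":0},{"linear":[0.038,-0.146,0],"angular":[0,0,0],"fingers":0},{"linear":[0.02,-0.08,0],"angular":[0,0,0],"fingers":0},{"linear":[0,0,0.1],"angular":[0,0,0],"fingers":0},{"linear":[0,0,0.15],"angular":[0,0,0],"fingers":0},{"linear":[0,0,0.15],"angular":[0,0,0],"fingers":0}]'
python3 -c "
from h import *
say();go(*BLK,.1336,BY+np.pi)"
```

```text
time_s: 15.0
eef_pos: [0.5293, -0.1895, 0.2443]
orientation: [-3.141, -0.001, -3.096]
wrist_force: [0.1, 0.2, -5.8]
grip_width: 0.492
grasp_force: 50.0
time_s: 16.0
eef_pos: [0.5017, -0.3211, 0.1638]
orientation: [3.141, 0.0, -3.097]
wrist_force: [1.6, -0.0, -6.5]
grip_width: 0.493
grasp_force: 50.0
{'time_s': 16.0, 'eef_pos': [0.502, -0.321, 0.164], 'orientation': [3.141, 0.0, -3.097], 'joints': [0.369, 0.628, 0.171, 1.79, -0.15, 0.736, 2.235], 'wrist_force': [1.595, -0.029, -6.5], 'grip_width': 0.493, 'grasp_force': 50.0}
lin [-0.001 -0.002  0.151] after turn [-0.001 -0.002  0.151] ang [0.    0.    0.004]
```

```bash
python3 -m jog '[{"linear":[0,0,0.04],"angular":[0,0,0],"fingers":0},{"linear":[0,0,0.04],"angular":[0,0,0],"fingers":0},{"linear":[0,0,0.03],"angular":[0,0,0],"fingers":0},{"linear":[0,0,0.02],"angular":[0,0,0],"fingers":0},{"linear":[0,0,0.004],"angular":[0,0,0],"fingers":0},{"linear":[0,0,0],"angular":[0,0,0],"fingers":0},{"linear":[0,0,0],"angular":[0,0,0],"fingers":0},{"linear":[0,0,0],"angular":[0,0,0],"fingers":0}]'
python3 -c "
from h import *
go(*BLK,.1336,BY+np.pi)
p=bot.read_camera('scene');cv2.imwrite('pics/d.png',cv2.resize(p['pixels'][190:350,130:310,::-1],None,fx=3,fy=3))"
```

```text
time_s: 17.0
eef_pos: [0.502, -0.3212, 0.1381]
orientation: [-3.141, 0.0, -3.099]
wrist_force: [-1.2, -0.6, -6.9]
grip_width: 0.49
grasp_force: 50.0
lin [-0.    -0.001  0.022] after turn [-0.    -0.001  0.022] ang [-0.     0.     0.001]
```

View pics/d.png

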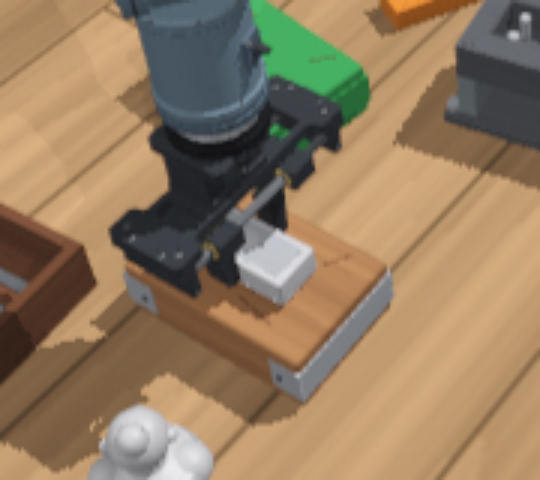

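The blank hangs level about 4.5 mm above the middle of the block (crop (275,265)), lengthwise. I'll creep down until it touches.

```bash
python3 -m jog '[{"linear":[0,0,0.006],"angular":[0,0,0],"fingers":0},{"linear":[0,0,0.005],"angular":[0,0,0],"fingers":0},{"linear":[0,0,0.004],"angular":[0,0,0],"fingers":0},{"linear":[0,0,0.003],"angular":[0,0,0],"fingers":0},{"linear":[0,0,0.002],"angular":[0,0,0],"fingers":0},{"linear":[0,0,0.001],"angular":[0,0,0],"fingers":0},{"linear":[0,0,0],"angular":[0,0,0],"fingers":0},{"linear":[0,0,0],"angular":[0,0,0],"fingers":0}]'
```

```text
time_s: 18.05
eef_pos: [0.5019, -0.3212, 0.1338]
orientation: [-3.142, 0.0, -3.099]
wrist_force: [1.1, 0.2, -6.7]
grip_width: 0.492
grasp_force: 50.0
```

```bash
python3 -m jog '[{"linear":[0,0,0.003],"angular":[0,0,0],"fingers":0},{"linear":[0,0,0.002],"angular":[0,0,0],"fingers":0},{"linear":[0,0,0.002],"angular":[0,0,0],"fingers":0},{"linear":[0,0,0.001],"angular":[0,0,0],"fingers":0},{"linear":[0,0,0],"angular":[0,0,0],"fingers":0},{"linear":[0,0,0],"angular":[0,0,0],"fingers":0},{"linear":[0,0,0],"angular":[0,0,0],"fingers":0},{"linear":[0,0,0],"angular":[0,0,0],"fingers":0}]'
```

```text
time_s: 19.05
eef_pos: [0.5019, -0.3213, 0.1336]
orientation: [3.141, 0.0, -3.099]
wrist_force: [-4.7, 3.3, 10.9]
grip_width: 0.494
grasp_force: 50.0
```

Contact (force now +11 N). Release and rise.

```bash
python3 -m jog '[{"linear":[0,0,-0.003],"angular":[0,0,0],"fingers":0},{"linear":[0,0,0],"angular":[0,0,0],"fingers":0.55},{"linear":[0,0,0],"angular":[0,0,0],"fingers":0.75},{"linear":[0,0,0],"angular":[0,0,0],"fingers":0.9},{"linear":[0,0,0],"angular":[0,0,0],"fingers":0.9},{"linear":[0,0,0],"angular":[0,0,0],"fingers":0.9},{"linear":[0,0,-0.1],"angular":[0,0,0],"fingers":0.9},{"linear":[0,0,-0.2],"angular":[0,0,0],"fingers":0.9}]'
python3 -m jog '[{"linear":[0,0,-0.2],"angular":[0,0,0],"fingers":1},{"linear":[0,0,-0.2],"angular":[0,0,0],"fingers":1},{"linear":[0,0,-0.1],"angular":[0,0,0],"fingers":1},{"linear":[0,0,0],"angular":[0,0,-0.203],"fingers":1},{"linear":[0,0.2,0],"angular":[0,0,0],"fingers":1},{"linear":[0,0.2,0],"angular":[0,0,0],"fingers":1},{"linear":[0,0.2,0],"angular":[0,0,0],"fingers":1},{"linear":[0,0.2,0],"angular":[0,0,0],"fingers":1}]'
python3 - <<'E'
from h import *
g=dw(0,.222);go(*g,.24,DY+np.pi)
p=[bot.read_camera(n) for n in('scene','top')]
km=[near(q,'blank_center',[*BLK,.08]) for q in p]
print(fit(p,km,lambda x,y,a:[box(x,y,a,.1,.044,.06,.088)],[*BLK,BY]))
E
```

```text
time_s: 20.05
eef_pos: [0.5012, -0.3208, 0.1933]
orientation: [3.14, -0.002, -3.099]
wrist_force: [1.0, -0.1, 0.1]
grip_width: 0.902
grasp_force: 0.0
time_s: 21.05
eef_pos: [0.4695, -0.1634, 0.2942]
orientation: [-3.141, 0.002, -2.94]
wrist_force: [0.6, 0.8, 0.9]
grip_width: 1.005
grasp_force: 0.0
lin [-0.671  1.84   0.271] after turn [-0.672  1.839  0.271] ang [-0.001  0.002 -0.   ]
(array([ 0.50327649, -0.3245551 , -0.01899022]), np.float64(0.2596748171965183))
```

```bash
python3 -m jog '[{"linear":[-0.067,0.184,0],"angular":[0,0,0],"fingers":1},{"linear":[-0.067,0.184,0],"angular":[0,0,0],"fingers":1},{"linear":[-0.067,0.184,0],"angular":[0,0,0],"fingers":1},{"linear":[-0.067,0.184,0],"angular":[0,0,0],"fingers":1},{"linear":[-0.067,0.184,0],"angular":[0,0,0],"fingers":1},{"linear":[-0.067,0.184,0],"angular":[0,0,0],"fingers":1},{"linear":[-0.067,0.184,0],"angular":[0,0,0],"fingers":1},{"linear":[-0.067,0.184,0],"angular":[0,0,0],"fingers":1}]'
python3 -m jog '[{"linear":[-0.067,0.184,0],"angular":[0,0,0],"fingers":1},{"linear":[-0.067,0.184,0],"angular":[0,0,0],"fingers":1},{"linear":[0,0,0.135],"angular":[0,0,0],"fingers":1},{"linear":[0,0,0.135],"angular":[0,0,0],"fingers":1},{"linear":[0,0,0],"angular":[0,0,0],"fingers":1},{"linear":[0,0,0],"angular":[0,0,0],"fingers":1},{"linear":[0,0,0],"angular":[0,0,0],"fingers":1},{"linear":[0,0,0],"angular":[0,0,0],"fingers":1}]'
python3 - <<'E'
from h import *
g=dw(0,.222);go(*g,.0995,DY+np.pi)
p=[bot.read_camera(n) for n in('scene','top')]
km=[near(q,'blank_center',[*BLK,.08]) for q in p]
print(fit(p,km,lambda x,y,a:[box(x,y,a,.1,.044,.06,.088)],[*BLK,BY]))
cv2.imwrite('pics/e.png',cv2.resize(p[0]['pixels'][120:350,150:420,::-1],None,fx=2.5,fy=2.5))
E
```

```text
time_s: 22.25
eef_pos: [0.517, 0.1452, 0.2934]
orientation: [-3.141, 0.001, -2.942]
wrist_force: [0.6, 0.6, 0.2]
grip_width: 1.0
grasp_force: 0.0
time_s: 23.25
eef_pos: [0.5277, 0.223, 0.2396]
orientation: [3.141, 0.002, -2.94]
wrist_force: [0.9, -0.2, -0.3]
grip_width: 0.998
grasp_force: 0.0
lin [0.001 0.005 0.701] after turn [0.    0.005 0.701] ang [ 0.     0.002 -0.   ]
(array([ 0.50242047, -0.32351277,  0.04997644]), np.float64(0.17569349054702743))
```

View pics/e.png

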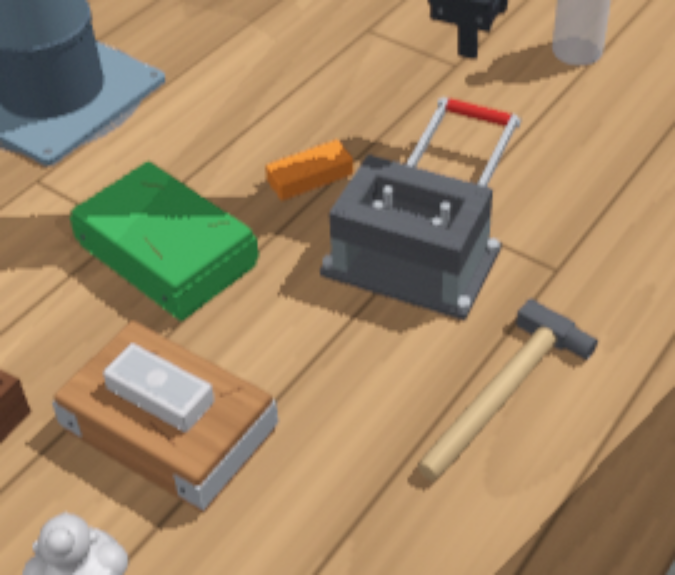

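The blank lies flat and central on the wooden block (crop (158,383)). The lever is down with its red grip at (478,110), and the pins are up. Next I grip the lever.

```bash
python3 -m jog '[{"linear":[0,0.005,0.14],"angular":[0,0,0],"fingers":1},{"linear":[0,0,0.14],"angular":[0,0,0],"fingers":1},{"linear":[0,0,0.14],"angular":[0,0,0],"fingers":1},{"linear":[0,0,0.14],"angular":[0,0,0],"fingers":1},{"linear":[0,0,0.14],"angular":[0,0,0],"fingers":1},{"linear":[0,0,0],"angular":[0,0,0],"fingers":0},{"linear":[0,0,0],"angular":[0,0,0],"fingers":0},{"linear":[0,0,0],"angular":[0,0,0],"fingers":0}]' 50
python3 -m jog '[{"linear":[0,0,0],"angular":[0,0,0],"fingers":0},{"linear":[0,0,0],"angular":[0,0,0],"fingers":0},{"linear":[0,0,0],"angular":[0,0,0],"fingers":0},{"linear":[0,0,0],"angular":[0,0,0],"fingers":0},{"linear":[0,0,0],"angular":[0,0,0],"fingers":0},{"linear":[0,0,0],"angular":[0,0,0],"fingers":0},{"linear":[0,0,0],"angular":[0,0,0],"fingers":0},{"linear":[0,0,0],"angular":[0,0,0],"fingers":0}]'
```

```text
time_s: 24.45
eef_pos: [0.5278, 0.2243, 0.1]
orientation: [3.141, 0.002, -2.94]
wrist_force: [0.4, -0.6, 0.2]
grip_width: 0.683
grasp_force: 0.0
time_s: 25.45
eef_pos: [0.5269, 0.2244, 0.0988]
orientation: [3.141, 0.0, -2.939]
wrist_force: [-1.0, 2.5, 0.4]
grip_width: 0.176
grasp_force: 49.1
```

Now the reverse arc, ending slightly beyond the top stop.

```bash
python3 -m jog '[{"linear":[0,-0.006,-0.051],"angular":[0,0,0],"fingers":0},{"linear":[0,-0.009,-0.051],"angular":[0,0,0],"fingers":0},{"linear":[0,-0.012,-0.05],"angular":[0,0,0],"fingers":0},{"linear":[0,-0.015,-0.049],"angular":[0,0,0],"fingers":0},{"linear":[0,-0.018,-0.048],"angular":[0,0,0],"fingers":0},{"linear":[0,-0.022,-0.047],"angular":[0,0,0],"fingers":0},{"linear":[0,-0.025,-0.045],"angular":[0,0,0],"fingers":0},{"linear":[0,-0.02,-0.03],"angular":[0,0,0],"fingers":0}]'
python3 -m jog '[{"linear":[0,-0.005,-0.01],"angular":[0,0,0],"fingers":0},{"linear":[0,-0.004,-0.01],"angular":[0,0,0],"fingers":0},{"linear":[0,0,-0.005],"angular":[0,0,0],"fingers":0},{"linear":[0,0,0],"angular":[0,0,0],"fingers":0},{"linear":[0,0,0],"angular":[0,0,0],"fingers":0},{"linear":[0,0,0],"angular":[0,0,0],"fingers":0},{"linear":[0,0,0],"angular":[0,0,0],"fingers":0},{"linear":[0,0,0],"angular":[0,0,0],"fingers":0}]'
python3 -c "
from h import *
g=dw(0,.194);go(*g,.1725,DY+np.pi)"
```

```text
time_s: 26.45
eef_pos: [0.5315, 0.1983, 0.1681]
orientation: [3.141, -0.0, -2.94]
wrist_force: [25.6, 18.2, -91.1]
grip_width: 0.167
grasp_force: 56.7
time_s: 27.45
eef_pos: [0.5309, 0.1981, 0.1688]
orientation: [3.14, -0.003, -2.938]
wrist_force: [31.1, 18.1, -101.8]
grip_width: 0.164
grasp_force: 57.6
lin [-0.009 -0.01  -0.019] after turn [-0.009 -0.01  -0.019] ang [ 0.001 -0.004  0.002]
```

It's hard on the top stop (102 N). Relax the pull before releasing.

```bash
python3 -m jog '[{"linear":[0,0,0.015],"angular":[0,0,0],"fingers":0},{"linear":[0,0,0.015],"angular":[0,0,0],"fingers":0},{"linear":[0,0,0.005],"angular":[0,0,0],"fingers":0},{"linear":[0,0,0],"angular":[0,0,0],"fingers":0},{"linear":[0,0,0],"angular":[0,0,0],"fingers":0},{"linear":[0,0,0],"angular":[0,0,0],"fingers":0},{"linear":[0,0,0],"angular":[0,0,0],"fingers":0},{"linear":[0,0,0],"angular":[0,0,0],"fingers":0}]'
```

```text
time_s: 28.45
eef_pos: [0.5311, 0.1983, 0.1681]
orientation: [3.14, -0.002, -2.938]
wrist_force: [11.4, 9.5, -39.8]
grip_width: 0.169
grasp_force: 52.5
```

```bash
python3 -m jog '[{"linear":[0,0,0.012],"angular":[0,0,0],"fingers":0},{"linear":[0,0,0.005],"angular":[0,0,0],"fingers":0},{"linear":[0,0,0],"angular":[0,0,0],"fingers":1},{"linear":[0,0,0],"angular":[0,0,0],"fingers":1},{"linear":[0,0,0],"angular":[0,0,0],"fingers":1},{"linear":[0,0,0],"angular":[0,0,0],"fingers":1},{"linear":[0,0,0],"angular":[0,0,0],"fingers":1},{"linear":[0,0,0],"angular":[0,0,0],"fingers":1}]'
python3 -m jog '[{"linear":[0,0,0],"angular":[0,0,0],"fingers":1},{"linear":[0,0,-0.1],"angular":[0,0,0],"fingers":1},{"linear":[0,0,-0.2],"angular":[0,0,0],"fingers":1},{"linear":[0,0,-0.25],"angular":[0,0,0],"fingers":1},{"linear":[0,0,-0.25],"angular":[0,0,0],"fingers":1},{"linear":[0,0.15,0],"angular":[0,0,0],"fingers":1},{"linear":[0,0.1,0],"angular":[0,0,0],"fingers":1},{"linear":[0,0,0],"angular":[0,0,0],"fingers":1}]'
python3 - <<'E'
from h import *
say();ps=[bot.read_camera(n) for n in('scene','top')]
for p in ps:
    r=p["pixels"].astype(int);m=(r[...,0]>130)&(r[...,1]<60)&(r[...,2]<60)
    v,u=np.nonzero(m);g=proj(p,np.array([[.533,.197,.125]]))[0];k=np.hypot(u-g[0],v-g[1])<30
    print("grip",ray(p,(u[k].mean(),v[k].mean()),.1275),k.sum())
cv2.imwrite('pics/f.png',cv2.resize(ps[0]['pixels'][120:350,150:420,::-1],None,fx=2.5,fy=2.5))
E
```

```text
time_s: 29.45
eef_pos: [0.5324, 0.1973, 0.1675]
orientation: [-3.142, -0.0, -2.94]
wrist_force: [-0.5, -0.8, 0.4]
grip_width: 0.823
grasp_force: 0.0
time_s: 30.45
eef_pos: [0.5213, 0.2479, 0.3266]
orientation: [3.141, -0.002, -2.936]
wrist_force: [0.9, -0.7, -0.3]
grip_width: 1.003
grasp_force: 0.0
{'time_s': 30.45, 'eef_pos': [0.521, 0.248, 0.327], 'orientation': [3.141, -0.002, -2.936], 'joints': [-0.477, 0.389, -0.059, 1.709, 0.025, 1.046, 1.233], 'wrist_force': [0.947, -0.669, -0.259], 'grip_width': 1.003, 'grasp_force': 0.0}
grip [0.5327415  0.19809765 0.1275    ] 106
grip [0.51858357 0.19467563 0.1275    ] 77
```

View pics/f.png

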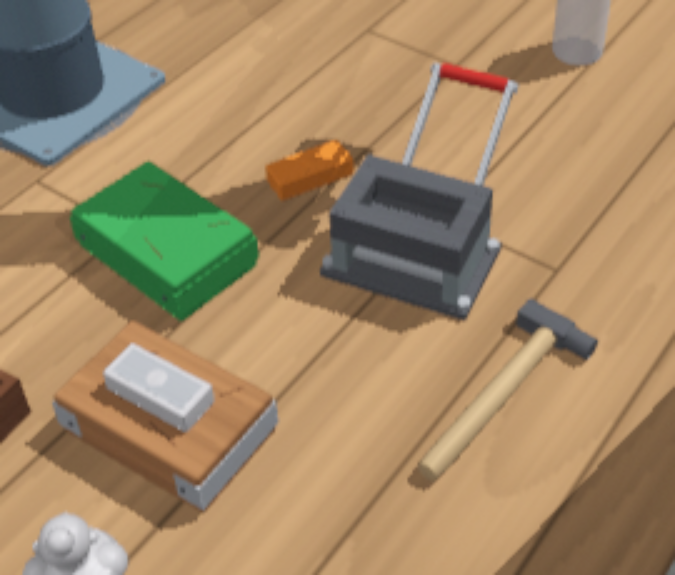

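The lever is up again with its red grip at crop (477,77), within 1 mm of where it started. The pins are down, the blank sits on the block at (158,383), and the bystanders in view are in place.

```bash
python3 -c "
from bench import bot
print(bot.close_job())"
```

```text
the job is handed in; nothing more can be done
None
```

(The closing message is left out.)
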